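Take the framed miniature off its locked hanger and file it

TASK

Lift the framed miniature up off the hook of its hanging stand, feeling for the height at which it comes free between the hook's lip and the guard above it, and never forcing it against the stand. Carry it to the slotted storage box and stand it upright in the slot with the green pad (either face forward), gently resting on the pad before you let go. Leave everything else where it is.

Things in the scene. Friction and masses are not known exactly. Their poses are not given: they have to be found in the camera images.
- frame: Framed portrait, dark wood, 130 mm wide (its y), 190 high (z), 16 thick (x), 0.25 to 0.5 kg. Origin: centre of its underside. Front (cream mount, brass oval) faces its -x. It starts hanging upright, underside 40 mm above the table, lower back against two rubber bumpers. Its top 35 mm is clear of the stand on both sides, so it can be pinched there across its thickness from above.
- frame_top (a point): Centre of the frame's top edge, 190 mm above its underside.
- hanging_bar (a point): Middle of the brass hanging bar on the frame's back: 6 mm thick, 50 mm long along y, 24 mm behind the frame's mid-plane (+x), 95 mm above its underside, on two lugs at y = -22 and +22 mm. The clear gap between bar and frame back is 13 mm.
- rack: Steel hanging stand, fixed, under 195 mm high. Origin: on the table right below the origin of the hung frame; its axes run as the hung frame's, so the frame comes off towards the stand's -x (clear after 50 mm). Square post at x = +75 mm; base plate x = -10 to +120 mm, 170 mm wide, 12 mm thick.
- hook_seat (a point): Top of the 12 mm wide brass arm that carries the hanging bar, 132 mm above the table. A red keeper, at a height that differs each time and is not measured, has a rigid upright lip between bar and frame back (x = 13 to 18 mm of the stand), its tip 6 to 40 mm above this seat.
- post (a point): Foot of the stand's post, on the table. The red keeper on the post also carries a rigid guard over the bar, its underside always 12 mm above the lip's tip. The 6 mm bar must rise above the tip but meets the guard 6 mm later; only within those 6 mm can the frame be drawn off to the stand's -x.
- box: Grey open storage box, fixed, 98 mm (its x) by 156 mm (its y) by 75 mm high, walls and dividers 5 mm, floor 5 mm thick. Two dividers make three slots side by side along x, at x = -31, 0 and +31 mm, each 26 mm wide (x) and 146 mm long (y). Origin: centre of its underside.
- pad: Green sprung pad 22 by 140 mm, 8 mm thick, on the floor of the one free slot (which slot varies). Origin: centre of its underside, 5 mm above the table; its top is 13 mm above the table and gives up to 4 mm (about 3 N per mm) when pressed. Its x runs across the slot, y along it.
- case_a: Blue slip-case 20 x 136 x 82 mm standing in another slot of the box (top 87 mm above the table). Origin: centre of its underside. Leave alone.
- case_b: Brown slip-case 20 x 136 x 82 mm standing in another slot of the box. Origin: centre of its underside. Leave alone.
- bust: White plaster bust on a square plinth, 90 x 90 x 212 mm. Origin: underside. Leave alone.
- book_tan: Tan closed book 130 x 180 x 28 mm lying flat. Origin: underside. Leave alone.
- magnifier: Hand magnifier lying flat, lens 80 mm across, black handle to its -x, 185 mm long in all, 16 mm high. Origin: under the lens centre. Leave alone.
- pot: White ceramic pot, 72 mm across, 95 mm high. Origin: underside. Leave alone.
There are look-alikes about, which are no part of the job. Leave any turquoise look-alike of the rack alone.

How it is judged:
On the way, in this order (a step that is already met when the one before it is completed fails the run):
1. the frame is off the hook, drawn out in front of the stand and held in the fingers (x of hanging_bar in the frame of rack below -0.015 m and contact force between the fingers and frame above 1 N and contact force between frame and rack below 0.2 N), for 0.1 s.
2. the frame stands in the slot with the green pad, resting on the pad (underside within 6 mm of its top) while still held in the fingers (z of frame in the frame of pad between 0.004 and 0.014 m and horizontal distance between frame and pad below 0.015 m and angle between frame's own z axis and vertical below 0.25 rad and angle between the y axis of frame and the y axis of pad, either way round below 0.2 rad and contact force between the fingers and frame above 1 N), for 0.15 s.
At the end, for the whole second after the job is handed in: The frame stands at rest in the slot with the green pad: its underside within 6 mm of the pad's top, its origin within 15 mm (horizontally) of the pad's, in line with the slot to 0.2 rad (either face forward), tilted less than 0.25 rad (z of frame in the frame of pad between 0.004 and 0.014 m and horizontal distance between frame and pad below 0.015 m and angle between frame's own z axis and vertical below 0.25 rad and angle between the y axis of frame and the y axis of pad, either way round below 0.2 rad and linear speed of frame below 0.02 m/s); the robot touches nothing.
It fails at once if the frame is forced against the hanging stand with more than 30 N (contact force between frame and rack above 30 N).
It fails at once if the frame is banged or pressed into the storage box with more than 30 N (contact force between frame and box above 30 N or contact force between frame and pad above 30 N).
It fails at once if a bystander (slip-cases, bust, tan book, magnifier, pot) is moved by more than 20 mm (distance of any of case_a, case_b, bust, book_tan, magnifier, pot from where it was at the start of the episode above 0.02 m).
It also fails if it takes over 61 s, if anything falls off the work surface, if the arm or the gripper's body presses on something with over 40 N, if the wrist force passes 120 N, or if a joint passes its speed limit or range.

ROBOT

A 6-joint arm with a two-finger parallel gripper is mounted at the origin on the work surface. World frame = base frame: x ahead of the robot, y to its left, z up, the work surface at z = 0. Lengths are in m, angles in rad, forces in N, time in s.
With the tool pointing down it reaches from about 0.3 to 0.875 m from the base axis. Payload 6.4 kg.
Tool frame: the origin (TCP) lies at the very end of the fingers, on their centre line; the grasp point (between the pads) lies ctrl.grip_point_offset behind it (ctrl.grip_point_offset is the distance from the TCP to the grasp point, in m); z points along the fingers, x is the direction in which the jaws open and shut, and the axes are right-handed (so a half turn about z gives the same grasp; the last joint's range is limited). The gripper opens to 85 mm and grips with 20 to 120 N. Pads are 22 mm wide; open, the fingers measure 114 mm over their backs; the gripper's body (76 mm by 85 mm) begins 54 mm behind the grasp point. The pads swing forward as they close: fully open they stand 13 mm farther back than shut.
Start: joints at [1.047, 0.181, 1.607, -0, 1.354, -0.206], TCP at [0.18, 0.546, 0.231] pointing down, gripper open.
Joint ranges: [-2.99, 2.99], [-0.89, 2.07], [0.3, 2.58], [-1.14, 4.28], [0, 2.63], [-3.12, 3.12]. Speed limits (rad/s): [2.57, 2.57, 3.01, 3.14, 3.14, 3.14].

INTERFACE

Orientations are given as a unit quaternion [w, x, y, z].
In Python, from bench import get_obs, viewer, workorder, ctrl gives the robot as it stands. The module is installed in compiled form; this text tells all that it offers.
- The arm moves only by the tool move_arm, never from a script. Its argument "increments" is a list of rows, each an object of numbers: "tx", "ty", "tz": the shift along the tool's x, y, z in m; "turn": the turn about the tool's z in degrees. A call has 1 to 20 rows; each row is the pose to reach, as a shift and turn from the pose commanded when the call began, along the tool's axes at that moment; what a row does not reach only later rows make up. A row lasts 1/12 s, in which the tool goes at most 41.7 mm and 7.16 degrees, less where a joint would pass 70% of its speed; a pose out of reach is approached as far as the arm can. A call with a gripper value outside its range is refused whole. "gripper" is the opening, from 0 (shut) to 1 (fully open), set as the call begins (left out, the last holds). The fingers move at their own pace and stop on an object; the grip force is fixed at half the most. Time passes only in rows, so rows that repeat a pose let the fingers close. It gives the time, the measured TCP pose, the force and the opening at its end, in the units of the state.
- get_obs(): the state, without advancing time (a new reading comes with each control period).
- viewer.camera(name): name is "scene" or "top" or "wrist"; returns (picture, depth): 384x512x3 uint8, red, green, blue; 384x512 float32, m along the optical axis (not along the pixel's ray), 0 where there is no reading.
- viewer.get_calibration(name): a dict with "intrinsics" (3x3 intrinsics, pixels), "origin" and "attitude" of the camera in the world. Camera axes: x right, y up, looking along -z (the intrinsics and any distortion apply to the point x, -y, -z); pixel columns grow to the right and rows downward; lengths in m; the calibration is good to about 2 mm. The wrist camera is an equidistant fisheye: a pixel r from the principal point sees the ray r / f radians off the axis. A picture is of the moment at which its call begins: read the wrist's pose just before it. get_calibration takes no time and is no camera call; for the wrist camera it gives the pose at the moment of the call.
- workorder.hand_in(): hands the job in, once; it reports no verdict.
The state is a dict: "time_s": time; "q": joint angles; "dq": joint speeds; "joint_efforts": joint torques, N m; "eef_pos": TCP position; "eef_rot": TCP orientation; "wrist_force": force on the tool from outside, world axes, zero at the start; "torque": the same for the moment, N m; "opening": opening from 0.0 (shut) to 1.0 (fully open).
Only numpy, scipy, OpenCV 4.12 (cv2) and the standard library are available. Lean on these libraries where they do the work, as an engineer would, in place of code of your own. Each camera call takes 0.05 s, during which the arm holds its last target.

## Working session

There is one attempt and no reset: what is moved stays moved. The work goes in short steps, Python scripts to look and compute and a tool call to move; the robot and the scene stay as the last step left them, time stands still between calls to the robot, and variables do not carry over. Pictures are saved under pics/ and viewed, and the job is handed in when it is done.

Besides the shell and the picture viewer there is one more tool, called after "Request:" in YAML: its name, and indented under it one key for each argument. move_arm: Moves the arm, as the interface text tells. Its arguments: {"type":"object","properties":{"increments":{"type":"array"},"gripper":{"type":"number"}},"required":["increments"]}

```bash
mkdir -p pics
python3 - <<'E'
from bench import get_obs, viewer, ctrl
import cv2, numpy as np
print(ctrl.grip_point_offset)
o=get_obs(); print({k:np.round(v,4) for k,v in o.items()})
for n in ["scene","top"]:
    im,d=viewer.camera(n); cal=viewer.get_calibration(n)
    print(n,{k:np.round(v,4).tolist() for k,v in cal.items()})
    np.savez(f"{n}0.npz",im=im,d=d,K=cal["intrinsics"],o=cal["origin"],R=cal["attitude"])
    cv2.imwrite(f"pics/{n}0.png",cv2.resize(im[:,:,::-1],(800,600),interpolation=cv2.INTER_CUBIC))
E
```

```text
0.0187
{'time_s': np.float64(0.0), 'q': array([ 1.0467,  0.1816,  1.608 ,  0.    ,  1.3538, -0.2062]), 'dq': array([ 0.0003,  0.0007, -0.0024,  0.0001, -0.0014,  0.0005]), 'joint_efforts': array([-1.60000e-03, -4.44874e+01, -3.51331e+01, -4.00000e-04,
        9.10000e-03, -0.00000e+00]), 'eef_pos': array([0.1794, 0.5457, 0.2304]), 'eef_rot': array([ 4.000e-04,  8.101e-01,  5.863e-01, -8.000e-04]), 'wrist_force': array([0.2677, 0.6937, 0.3848]), 'torque': array([0.011 , 0.0344, 0.0378]), 'opening': np.float64(0.999)}
scene {'intrinsics': [[351.0798, 0.0, 251.2194], [0.0, 351.0798, 192.7358], [0.0, 0.0, 1.0]], 'origin': [0.7581, 0.5526, 1.1788], 'attitude': [0.2195, 0.0565, 0.2718, 0.9353]}
top {'intrinsics': [[478.5417, 0.0, 254.6418], [0.0, 478.5417, 193.2474], [0.0, 0.0, 1.0]], 'origin': [0.3333, -0.0396, 1.7052], 'attitude': [-0.6975, -0.0309, 0.0225, 0.7156]}
```

View pics/scene0.png

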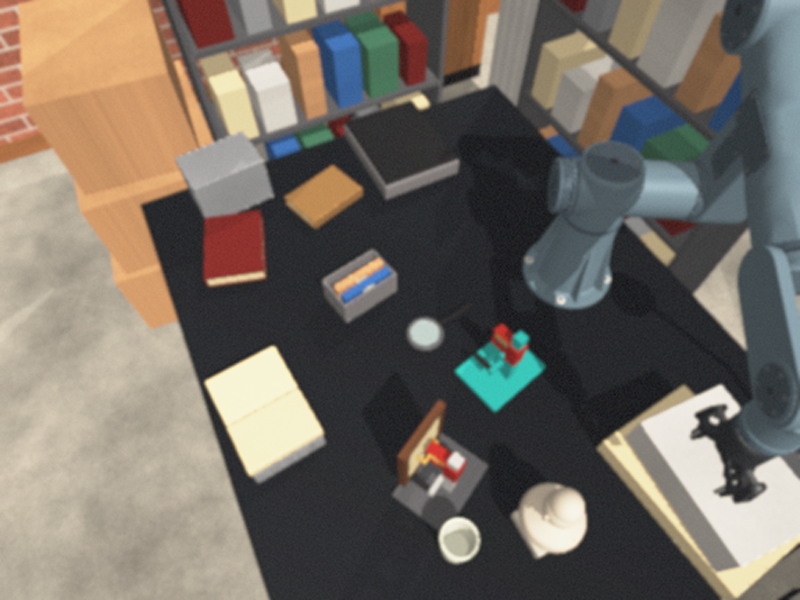

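View pics/top0.png

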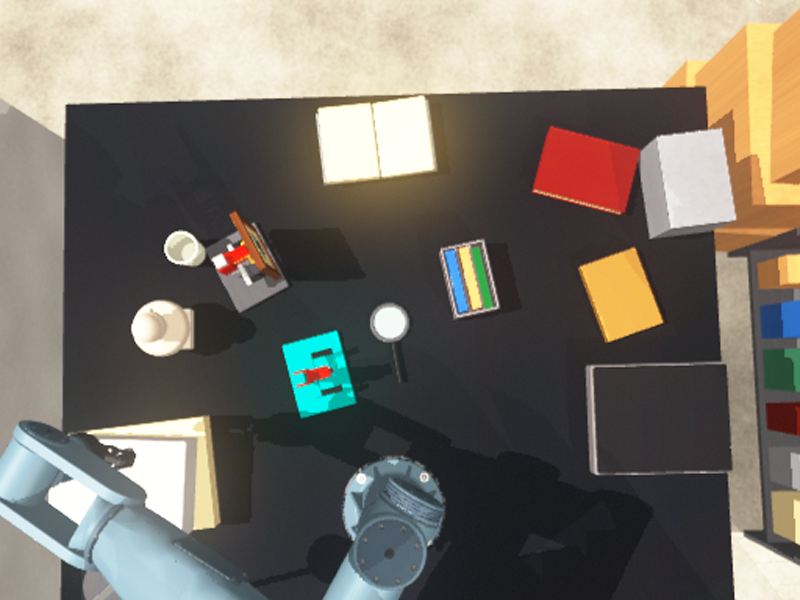

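The top view shows two stands. The grey one at (250,262), with a framed picture on it, fits the description. The turquoise one at (320,375) is an empty look-alike. The box is at (468,278), with its green slot on the right. I'll enlarge both to confirm.

```bash
cat > h.py <<'E'
import numpy as np, cv2
from scipy.spatial.transform import Rotation as Ro
def rot(q): return Ro.from_quat([q[1],q[2],q[3],q[0]]).as_matrix()
def rays(c,px):
    px=np.atleast_2d(px).astype(float); K=c["K"]
    v=np.stack([(px[:,0]-K[0,2])/K[0,0],-(px[:,1]-K[1,2])/K[1,1],-np.ones(len(px))],1)
    return v@rot(c["R"]).T
def plane(c,px,z):
    r=rays(c,px); o=c["o"]; return o+r*((z-o[2])/r[:,2])[:,None]
def cloud(c):
    H,W=c["d"].shape; u,v=np.meshgrid(np.arange(W),np.arange(H))
    r=rays(c,np.stack([u.ravel(),v.ravel()],1)); P=c["o"]+r*c["d"].ravel()[:,None]
    return P.reshape(H,W,3)
def proj(c,P):
    p=(np.atleast_2d(P)-c["o"])@rot(c["R"]); K=c["K"]
    return np.stack([K[0,2]+K[0,0]*p[:,0]/-p[:,2],K[1,2]+K[1,1]*-p[:,1]/-p[:,2]],1)
E
python3 - <<'E'
from h import *
t=np.load("top0.npz"); s=np.load("scene0.npz")
a=t["im"][125:215,100:200]; b=t["im"][145:215,270:330]
cv2.imwrite("pics/ct.png",np.hstack([cv2.resize(a[:,:,::-1],(400,360),interpolation=2),cv2.resize(b[:,:,::-1],(310,360),interpolation=2)]))
a=s["im"][245:345,240:320]; b=s["im"][150:210,200:260]
cv2.imwrite("pics/cs.png",np.hstack([cv2.resize(a[:,:,::-1],(400,500),interpolation=2),cv2.resize(b[:,:,::-1],(400,500),interpolation=2)]))
for n,c in (("t",t),("s",s)):
    P=cloud(c)
    # heights
    reg=(slice(125,215),slice(100,200)) if n=="t" else (slice(245,345),slice(240,320))
    Q=P[reg].reshape(-1,3); im=c["im"][reg].reshape(-1,3)
    for lo,hi in ((.215,.245),(.2,.245),(.14,.2)):
        m=(Q[:,2]>lo)&(Q[:,2]<hi); print(n,lo,m.sum(),Q[m].mean(0).round(3) if m.sum() else "", Q[m].min(0).round(3) if m.sum() else "",Q[m].max(0).round(3) if m.sum() else "")
E
```

```text
t 0.215 231 [0.575 0.274 0.23 ] [0.516 0.239 0.215] [0.636 0.309 0.238]
t 0.2 243 [0.573 0.274 0.229] [0.413 0.239 0.201] [0.636 0.466 0.238]
t 0.14 377 [0.527 0.339 0.172] [0.395 0.239 0.14 ] [0.634 0.478 0.2  ]
s 0.215 299 [0.579 0.277 0.229] [0.517 0.238 0.215] [0.636 0.31  0.235]
s 0.2 320 [0.58  0.278 0.228] [0.517 0.238 0.2  ] [0.637 0.31  0.235]
s 0.14 453 [0.563 0.312 0.172] [0.517 0.252 0.14 ] [0.637 0.36  0.2  ]
```

View pics/ct.png

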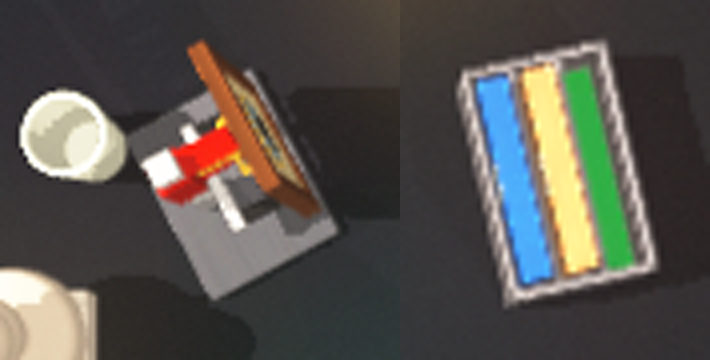

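View pics/cs.png

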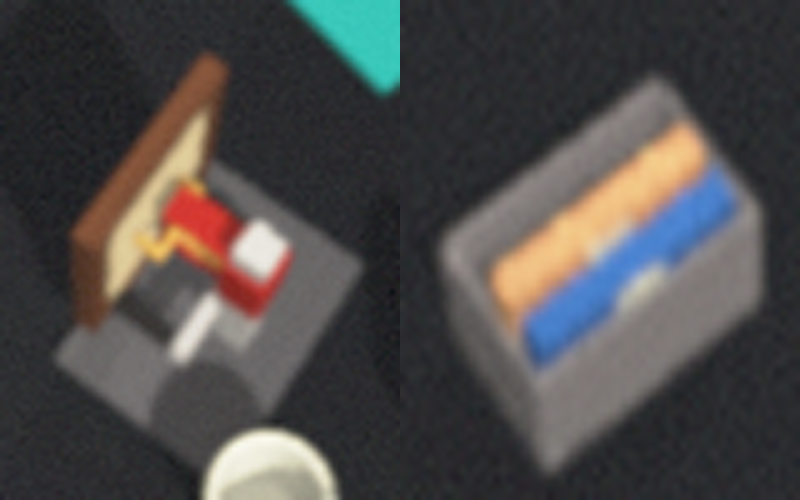

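The crops confirm it. The grey stand carries the dark-wood frame, with the red keeper behind it. The green pad lies in the box's right-hand slot. Next I'll measure the frame and box poses.

Run:
```python
from h import *
t=np.load("top0.npz"); s=np.load("scene0.npz")
for n,c,reg in (("t",t,(slice(125,215),slice(115,200))),("s",s,(slice(245,345),slice(240,320)))):
    P=cloud(c)[reg].reshape(-1,3)
    m=(P[:,2]>.222)&(P[:,2]<.24)&(P[:,0]>.5)&(P[:,1]<.32)
    r=cv2.minAreaRect(P[m][:,:2].astype(np.float32)*1000); print(n,m.sum(),"frame rect",r, "z",np.percentile(P[m][:,2],[50,90]))
    # brown top-edge colour mask in image
    im=cv2.cvtColor(c["im"],cv2.COLOR_RGB2HSV)[reg]
for n,c,reg in (("t",t,(slice(145,215),slice(270,330))),("s",s,(slice(150,210),slice(200,260)))):
    P=cloud(c)[reg].reshape(-1,3)
    m=(P[:,2]>.06)&(P[:,2]<.1)
    r=cv2.minAreaRect(P[m][:,:2].astype(np.float32)*1000); print(n,m.sum(),"box rect",r,np.percentile(P[m][:,2],[10,50,90]))
    m=(P[:,2]>.068)&(P[:,2]<.08)
    r=cv2.minAreaRect(P[m][:,:2].astype(np.float32)*1000); print(n,m.sum(),"rim rect",r)
h=cv2.cvtColor(t["im"],cv2.COLOR_RGB2HSV)
m=np.zeros(h.shape[:2],np.uint8); m[145:215,270:330]=cv2.inRange(h,(45,100,60),(75,255,255))[145:215,270:330]
v,u=np.nonzero(m); Q=plane(t,np.stack([u,v],1),.013); print("pad",len(u),cv2.minAreaRect(Q[:,:2].astype(np.float32)*1000),Q.mean(0))
for col,lo,hi in (("blue",(100,100,60),(125,255,255)),("brown",(10,60,60),(28,255,255))):
    m=np.zeros(h.shape[:2],np.uint8); m[145:215,270:330]=cv2.inRange(h,lo,hi)[145:215,270:330]
    v,u=np.nonzero(m); Q=plane(t,np.stack([u,v],1),.087); print(col,len(u),cv2.minAreaRect(Q[:,:2].astype(np.float32)*1000),Q.mean(0))
# frame top edge lit brown in top view
m=np.zeros(h.shape[:2],np.uint8); m[130:190,140:185]=cv2.inRange(h,(0,90,60),(18,255,230))[130:190,140:185]
print(m.sum()/255)
```

```text
t 221 frame rect ((576.6207275390625, 275.35015869140625), (130.38980102539062, 16.405935287475586), 27.68606948852539) z [0.230587   0.23470968]
s 278 frame rect ((576.6996459960938, 274.3228454589844), (130.5248260498047, 16.58306312561035), 27.582035064697266) z [0.23002978 0.23234336]
t 906 box rect ((505.73394775390625, -178.7509002685547), (156.6444091796875, 98.61918640136719), 11.595650672912598) [0.06514052 0.08186851 0.09066332]
t 272 rim rect ((505.4668884277344, -178.8446044921875), (155.9253692626953, 98.51615142822266), 11.30350399017334)
s 817 box rect ((506.1166076660156, -180.486572265625), (158.6353302001953, 102.18704986572266), 10.595827102661133) [0.06608967 0.07863808 0.08935399]
s 309 rim rect ((506.14788818359375, -180.48541259765625), (158.6361083984375, 102.1022720336914), 10.762136459350586)
pad 198 ((513.7875366210938, -211.66969299316406), (138.34780883789062, 17.93058204650879), 11.237173080444336) [ 0.51339373 -0.21174215  0.013     ]
blue 267 ((499.49517822265625, -148.16598510742188), (139.73353576660156, 22.614013671875), 11.135687828063965) [ 0.49892124 -0.14852454  0.087     ]
brown 386 ((539.982421875, -156.8822021484375), (217.16659545898438, 69.10316467285156), 30.487621307373047) [ 0.51491643 -0.17009259  0.087     ]
535.0
```

```bash
cat >> h.py <<'E'
def rel(target,yaw=None):
    from bench import get_obs
    o=get_obs(); R=rot(o["eef_rot"]); d=R.T@(np.array(target)-o["eef_pos"])
    y0=np.degrees(np.arctan2(R[1,0],R[0,0]))
    print("t",round(float(o["time_s"]),2),"pos",o["eef_pos"].round(4),"yaw",y0.round(2),"F",o["wrist_force"].round(2),"open",round(float(o["opening"]),3))
    print("tx,ty,tz mm",(d*1000).round(1),"turn",None if yaw is None else round(-((yaw-y0+180)%360-180),2), "tilt z",R[:,2].round(4))
E
python3 -c "
from h import *
rel([.5767,.2748,.31],117.6)"
```

```text
t 0.1 pos [0.1794 0.5458 0.2305] yaw 71.79 F [ 0.6  -0.22  0.73] open 1.002
tx,ty,tz mm [-133.4  462.1  -79.5] turn -45.81 tilt z [-8.0e-04 -1.4e-03 -1.0e+00]
```

Request:
move_arm:
  increments:
    - {"tx": 0,"ty": 0,"tz": -0.04,"turn": 0}
    - {"tx": 0,"ty": 0,"tz": -0.08,"turn": 0}
    - {"tx": -0.01,"ty": 0.035,"tz": -0.08,"turn": -7}
    - {"tx": -0.021,"ty": 0.074,"tz": -0.08,"turn": -14}
    - {"tx": -0.033,"ty": 0.113,"tz": -0.08,"turn": -21}
    - {"tx": -0.044,"ty": 0.152,"tz": -0.08,"turn": -28}
    - {"tx": -0.055,"ty": 0.191,"tz": -0.08,"turn": -35}
    - {"tx": -0.066,"ty": 0.23,"tz": -0.08,"turn": -42}
    - {"tx": -0.077,"ty": 0.269,"tz": -0.08,"turn": -45.8}
    - {"tx": -0.089,"ty": 0.308,"tz": -0.08,"turn": -45.8}
    - {"tx": -0.1,"ty": 0.347,"tz": -0.08,"turn": -45.8}
    - {"tx": -0.111,"ty": 0.386,"tz": -0.08,"turn": -45.8}
    - {"tx": -0.122,"ty": 0.425,"tz": -0.08,"turn": -45.8}
    - {"tx": -0.133,"ty": 0.462,"tz": -0.08,"turn": -45.8}
    - {"tx": -0.133,"ty": 0.462,"tz": -0.08,"turn": -45.8}
    - {"tx": -0.133,"ty": 0.462,"tz": -0.08,"turn": -45.8}
    - {"tx": -0.133,"ty": 0.462,"tz": -0.08,"turn": -45.8}
  gripper: 1.0

```text
time_s: 1.52
eef_pos: [0.5765, 0.2755, 0.3104]
eef_rot: [-0.001, 0.518, 0.855, -0.0]
wrist_force: [0.1, 0.4, -0.3]
opening: 1.002
```

Run:
```python
from h import *
rel([.5767,.2748,.198],117.6)
from bench import viewer
c=viewer.get_calibration("wrist"); im,d=viewer.camera("wrist")
print({k:np.round(v,4).tolist() for k,v in c.items()})
np.savez("w1.npz",im=im,d=d,K=c["intrinsics"],o=c["origin"],R=c["attitude"])
cv2.imwrite("pics/w1.png",cv2.resize(im[:,:,::-1],(800,600)))
```

```text
t 1.52 pos [0.5765 0.2755 0.3104] yaw 117.54 F [ 0.09  0.43 -0.35] open 1.002
tx,ty,tz mm [-8.000e-01  1.000e-01  1.124e+02] turn -0.06 tilt z [-0.002  0.    -1.   ]
{'intrinsics': [[297.3186, 0.0, 252.0962], [0.0, 297.3186, 192.2586], [0.0, 0.0, 1.0]], 'origin': [0.5178, 0.2436, 0.4519], 'attitude': [0.5136, -0.0683, -0.1131, 0.8478]}
```

View pics/w1.png

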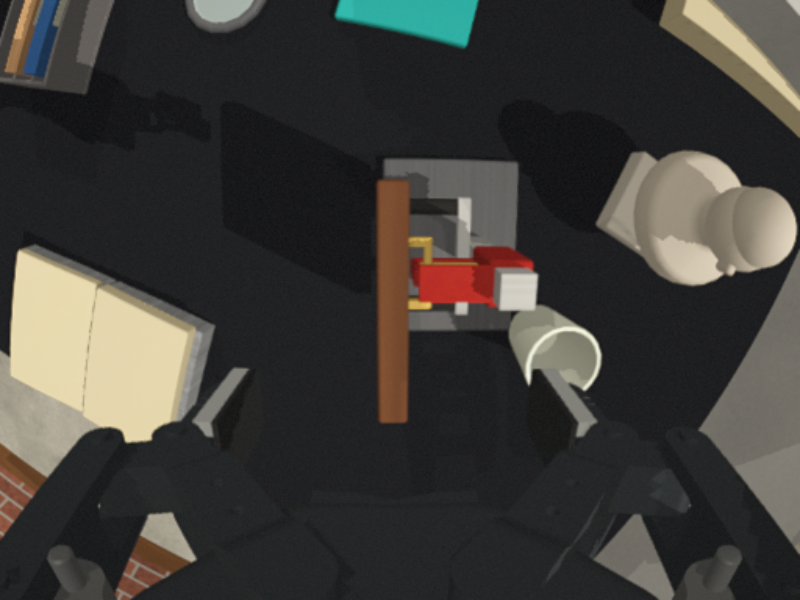

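The wrist view shows the frame's top edge as a vertical bar from (393,180) to (393,422), midway between the fingers at columns 235 and 560, and well aligned. I'll measure it from this view as a check.

```bash
cat >> h.py <<'E'
def fcloud(c):
    H,W=c["d"].shape; K=c["K"]; u,v=np.meshgrid(np.arange(W),np.arange(H))
    x=(u-K[0,2])/K[0,0]; y=(v-K[1,2])/K[1,1]; th=np.hypot(x,y); s=np.where(th>1e-9,np.tan(np.minimum(th,1.5))/np.maximum(th,1e-9),1)
    p=np.stack([x*s,-y*s,-np.ones_like(x)],-1)*c["d"][...,None]
    return c["o"]+p@rot(c["R"]).T
E
python3 - <<'E'
from h import *
c=np.load("w1.npz"); P=fcloud(c)
Q=P[110:275,232:270].reshape(-1,3); m=(Q[:,2]>.222)&(Q[:,2]<.24)
print(m.sum(),cv2.minAreaRect(Q[m][:,:2].astype(np.float32)*1000),np.median(Q[m][:,2]))
# red keeper top heights, bar
h=cv2.cvtColor(c["im"],cv2.COLOR_RGB2HSV); red=cv2.inRange(h,(0,170,60),(8,255,255))>0
R=P[red]; print("red z pct",np.percentile(R[:,2],[5,50,95]))
ang=np.radians(27.6); ex=np.array([-np.sin(ang),np.cos(ang)]); ey=-np.array([np.cos(ang),np.sin(ang)])
o=np.array([.5767,.2748])
rx=(R[:,:2]-o)@ex
for a in range(5,90,8):
    k=(rx>a/1000)&(rx<(a+8)/1000); 
    if k.sum(): print(a,k.sum(),np.median(R[k][:,2]).round(4))
E
```

```text
3093 ((576.4694213867188, 273.30474853515625), (129.20010375976562, 16.01968765258789), 27.840566635131836) 0.22859619859404245
red z pct [0.11253405 0.16896101 0.17032941]
5 13 0.1455
13 205 0.1688
21 198 0.1693
29 211 0.1692
37 201 0.1693
45 203 0.1693
53 299 0.1688
61 136 0.168
69 95 0.1598
77 81 0.1589
85 19 0.1684
```

Request:
move_arm:
  increments:
    - {"tx": -0.001,"ty": 0,"tz": 0.04}
    - {"tx": -0.001,"ty": 0,"tz": 0.08}
    - {"tx": -0.001,"ty": 0,"tz": 0.1}
    - {"tx": -0.001,"ty": 0,"tz": 0.112}
    - {"tx": -0.001,"ty": 0,"tz": 0.112}
    - {"tx": -0.001,"ty": 0,"tz": 0.112}

```text
validation failed for argument at $.in...
```

Run:
```python
from h import *
rel([.5766,.2744,.198],117.7)
from bench import viewer
c=viewer.get_calibration("wrist"); im,d=viewer.camera("wrist")
np.savez("w2.npz",im=im,d=d,K=c["intrinsics"],o=c["origin"],R=c["attitude"])
cv2.imwrite("pics/w2.png",cv2.resize(im[:,:,::-1],(800,600)))
```

```text
t 1.57 pos [0.5759 0.2762 0.3108] yaw 117.62 F [-0.55  0.22  0.71] open 1.002
tx,ty,tz mm [-2.000e+00 -1.000e-01  1.128e+02] turn -0.08 tilt z [-1.4e-03  2.0e-04 -1.0e+00]
```

View pics/w2.png

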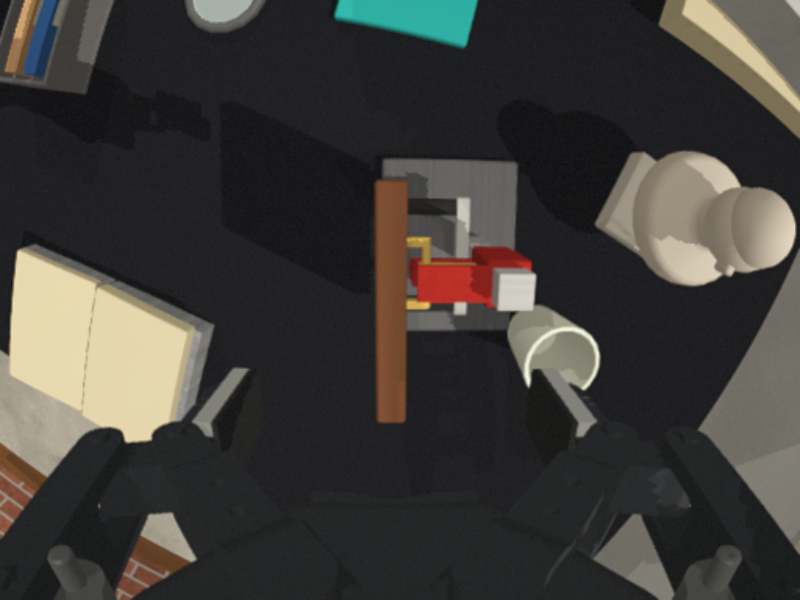

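The call was refused because each row needs "turn". The second picture is the same view as before, with the frame centred at column 391, about 2 mm to tool -x of the finger midline.

Request:
move_arm:
  increments:
    - {"tx": -0.002,"ty": 0,"tz": 0.04,"turn": 0}
    - {"tx": -0.002,"ty": 0,"tz": 0.08,"turn": 0}
    - {"tx": -0.002,"ty": 0,"tz": 0.1,"turn": 0}
    - {"tx": -0.002,"ty": 0,"tz": 0.112,"turn": 0}
    - {"tx": -0.002,"ty": 0,"tz": 0.112,"turn": 0}
    - {"tx": -0.002,"ty": 0,"tz": 0.112,"turn": 0}

```text
time_s: 2.12
eef_pos: [0.5776, 0.2748, 0.2002]
eef_rot: [0.0, 0.517, 0.856, 0.0]
wrist_force: [0.2, 0.5, 0.8]
opening: 0.997
```

Run:
```python
from h import *
rel([.5766,.2744,.198],117.7)
from bench import viewer
c=viewer.get_calibration("wrist"); im,d=viewer.camera("wrist")
cv2.imwrite("pics/w3.png",cv2.resize(im[:,:,::-1],(800,600)))
```

```text
t 2.12 pos [0.5776 0.2748 0.2002] yaw 117.68 F [0.16 0.5  0.83] open 0.997
tx,ty,tz mm [ 0.1 -1.1  2.2] turn -0.02 tilt z [ 7.e-04  3.e-04 -1.e+00]
```

View pics/w3.png

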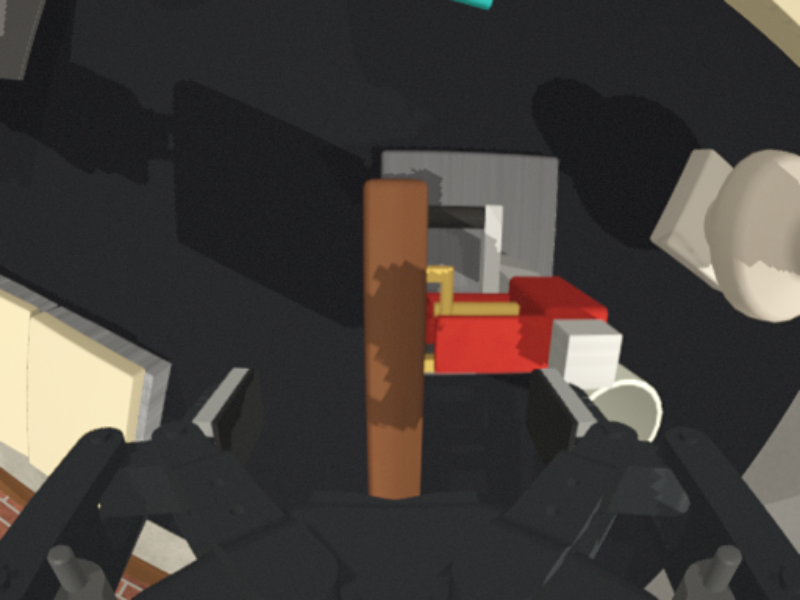

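The frame now sits midway between the pads (column 395 against 397). I'll close the gripper.

Request:
move_arm:
  increments:
    - {"tx": 0,"ty": 0,"tz": 0.002,"turn": 0}
    - {"tx": 0,"ty": 0,"tz": 0.002,"turn": 0}
    - {"tx": 0,"ty": 0,"tz": 0.002,"turn": 0}
    - {"tx": 0,"ty": 0,"tz": 0.002,"turn": 0}
    - {"tx": 0,"ty": 0,"tz": 0.002,"turn": 0}
    - {"tx": 0,"ty": 0,"tz": 0.002,"turn": 0}
    - {"tx": 0,"ty": 0,"tz": 0.002,"turn": 0}
    - {"tx": 0,"ty": 0,"tz": 0.002,"turn": 0}
    - {"tx": 0,"ty": 0,"tz": 0.002,"turn": 0}
    - {"tx": 0,"ty": 0,"tz": 0.002,"turn": 0}
  gripper: 0.0

```text
time_s: 3.0
eef_pos: [0.5782, 0.2737, 0.1977]
eef_rot: [0.0, 0.518, 0.855, 0.0]
wrist_force: [-0.3, -1.3, 3.2]
opening: 0.179
```

Run:
```python
from h import *
rel([.5766,.2744,.198],117.7)
from bench import get_obs
print(get_obs()["torque"])
```

```text
t 3.0 pos [0.5782 0.2737 0.1977] yaw 117.59 F [-0.32 -1.35  3.23] open 0.179
tx,ty,tz mm [ 1.4 -1.1 -0.3] turn -0.11 tilt z [ 7.e-04  0.e+00 -1.e+00]
[-0.0767726   0.03616016  0.05432562]
```

Request:
move_arm:
  increments:
    - {"tx": 0,"ty": 0,"tz": -0.001,"turn": 0}
    - {"tx": 0,"ty": 0,"tz": -0.003,"turn": 0}
    - {"tx": 0,"ty": 0,"tz": -0.005,"turn": 0}
    - {"tx": 0,"ty": 0,"tz": -0.007,"turn": 0}
    - {"tx": 0,"ty": 0,"tz": -0.009,"turn": 0}
    - {"tx": 0,"ty": 0,"tz": -0.01,"turn": 0}
    - {"tx": 0,"ty": 0,"tz": -0.01,"turn": 0}
    - {"tx": 0,"ty": 0,"tz": -0.01,"turn": 0}

```text
time_s: 3.67
eef_pos: [0.5779, 0.2738, 0.2073]
eef_rot: [-0.0, 0.518, 0.855, 0.0]
wrist_force: [-0.7, 0.0, -5.3]
opening: 0.176
```

Run:
```python
from h import *
rel([.5766,.2744,.198],117.7)
from bench import get_obs,viewer
print(get_obs()["torque"])
c=viewer.get_calibration("wrist"); im,d=viewer.camera("wrist")
np.savez("w4.npz",im=im,d=d,K=c["intrinsics"],o=c["origin"],R=c["attitude"])
cv2.imwrite("pics/w4.png",cv2.resize(im[130:290,230:430,::-1],(800,600)))
n="scene";im,d=viewer.camera(n); cv2.imwrite("pics/s4.png",cv2.resize(im[245:345,240:320,::-1],(480,600),interpolation=2))
```

```text
t 3.67 pos [0.5779 0.2738 0.2073] yaw 117.59 F [-0.74  0.03 -5.25] open 0.176
tx,ty,tz mm [ 1.2 -0.8  9.3] turn -0.11 tilt z [ 0.  0. -1.]
[ 0.01511893 -0.04808668  0.0317344 ]
```

View pics/w4.png

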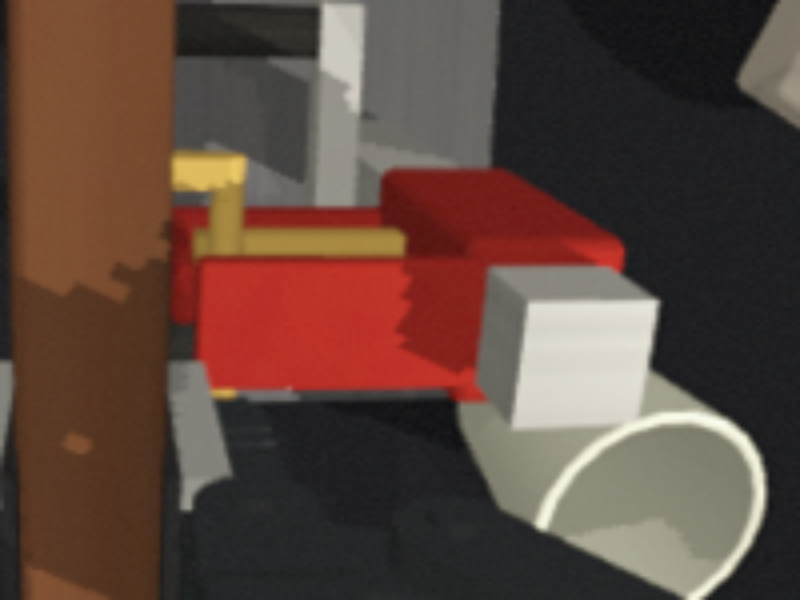

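View pics/s4.png

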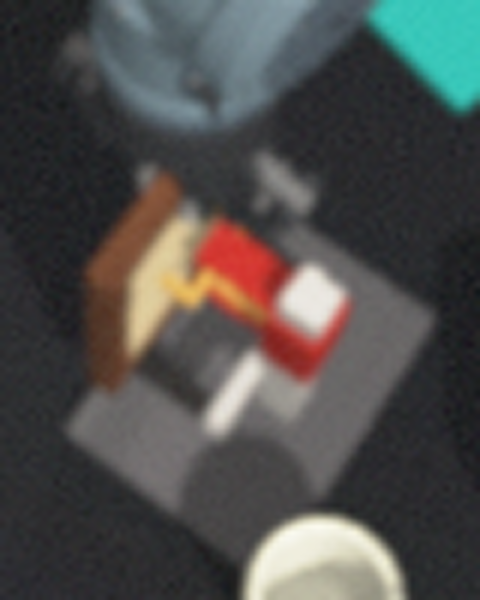

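Both views show the frame lifted straight, the bar still behind the lip and below the guard, and only its weight on the wrist. I'll go on up in small steps.

Request:
move_arm:
  increments:
    - {"tx": 0,"ty": 0,"tz": -0.001,"turn": 0}
    - {"tx": 0,"ty": 0,"tz": -0.002,"turn": 0}
    - {"tx": 0,"ty": 0,"tz": -0.003,"turn": 0}
    - {"tx": 0,"ty": 0,"tz": -0.004,"turn": 0}
    - {"tx": 0,"ty": 0,"tz": -0.004,"turn": 0}

```text
time_s: 4.18
eef_pos: [0.5781, 0.2738, 0.2117]
eef_rot: [0.0, 0.518, 0.855, 0.0]
wrist_force: [0.0, -1.1, -3.9]
opening: 0.176
```

Request:
move_arm:
  increments:
    - {"tx": 0,"ty": 0,"tz": -0.001,"turn": 0}
    - {"tx": 0,"ty": 0,"tz": -0.002,"turn": 0}
    - {"tx": 0,"ty": 0,"tz": -0.003,"turn": 0}
    - {"tx": 0,"ty": 0,"tz": -0.003,"turn": 0}

```text
time_s: 4.52
eef_pos: [0.578, 0.2738, 0.2146]
eef_rot: [0.0, 0.518, 0.855, 0.0]
wrist_force: [0.0, 0.0, -4.9]
opening: 0.174
```

Request:
move_arm:
  increments:
    - {"tx": 0,"ty": 0,"tz": -0.001,"turn": 0}
    - {"tx": 0,"ty": 0,"tz": -0.002,"turn": 0}
    - {"tx": 0,"ty": 0,"tz": -0.002,"turn": 0}
    - {"tx": 0,"ty": 0,"tz": -0.002,"turn": 0}

```text
time_s: 4.85
eef_pos: [0.578, 0.2738, 0.2164]
eef_rot: [0.0, 0.518, 0.855, 0.0]
wrist_force: [-0.1, 0.8, -4.4]
opening: 0.18
```

Request:
move_arm:
  increments:
    - {"tx": 0,"ty": 0,"tz": -0.0005,"turn": 0}
    - {"tx": 0,"ty": 0,"tz": -0.001,"turn": 0}
    - {"tx": 0,"ty": 0,"tz": -0.0015,"turn": 0}
    - {"tx": 0,"ty": 0,"tz": -0.0015,"turn": 0}

```text
time_s: 5.18
eef_pos: [0.578, 0.2738, 0.2179]
eef_rot: [0.0, 0.518, 0.855, 0.0]
wrist_force: [-0.0, -0.3, -3.9]
opening: 0.175
```

Request:
move_arm:
  increments:
    - {"tx": 0,"ty": 0,"tz": -0.0005,"turn": 0}
    - {"tx": 0,"ty": 0,"tz": -0.001,"turn": 0}
    - {"tx": 0,"ty": 0,"tz": -0.0015,"turn": 0}
    - {"tx": 0,"ty": 0,"tz": -0.0015,"turn": 0}

```text
time_s: 5.52
eef_pos: [0.578, 0.2738, 0.2195]
eef_rot: [0.0, 0.518, 0.855, 0.0]
wrist_force: [0.1, 0.2, -4.2]
opening: 0.177
```

Request:
move_arm:
  increments:
    - {"tx": 0,"ty": 0,"tz": -0.0005,"turn": 0}
    - {"tx": 0,"ty": 0,"tz": -0.001,"turn": 0}
    - {"tx": 0,"ty": 0,"tz": -0.001,"turn": 0}

```text
time_s: 5.77
eef_pos: [0.5779, 0.2738, 0.2204]
eef_rot: [0.0, 0.518, 0.855, 0.0]
wrist_force: [0.0, 0.3, -4.2]
opening: 0.178
```

Request:
move_arm:
  increments:
    - {"tx": 0,"ty": 0,"tz": -0.0005,"turn": 0}
    - {"tx": 0,"ty": 0,"tz": -0.001,"turn": 0}
    - {"tx": 0,"ty": 0,"tz": -0.001,"turn": 0}

```text
time_s: 6.02
eef_pos: [0.578, 0.2738, 0.2214]
eef_rot: [0.0, 0.518, 0.855, 0.0]
wrist_force: [0.0, -0.1, -3.9]
opening: 0.181
```

Request:
move_arm:
  increments:
    - {"tx": 0,"ty": 0,"tz": -0.0005,"turn": 0}
    - {"tx": 0,"ty": 0,"tz": -0.001,"turn": 0}
    - {"tx": 0,"ty": 0,"tz": -0.001,"turn": 0}

```text
time_s: 6.27
eef_pos: [0.5779, 0.2738, 0.2224]
eef_rot: [0.0, 0.518, 0.855, 0.0]
wrist_force: [-0.2, 0.9, -4.6]
opening: 0.182
```

Request:
move_arm:
  increments:
    - {"tx": 0,"ty": 0,"tz": -0.0005,"turn": 0}
    - {"tx": 0,"ty": 0,"tz": -0.001,"turn": 0}
    - {"tx": 0,"ty": 0,"tz": -0.001,"turn": 0}

```text
time_s: 6.52
eef_pos: [0.578, 0.2738, 0.2234]
eef_rot: [0.0, 0.518, 0.855, 0.0]
wrist_force: [0.5, -0.1, -3.9]
opening: 0.181
```

Request:
move_arm:
  increments:
    - {"tx": 0,"ty": 0,"tz": -0.0005,"turn": 0}
    - {"tx": 0,"ty": 0,"tz": -0.001,"turn": 0}
    - {"tx": 0,"ty": 0,"tz": -0.001,"turn": 0}

```text
time_s: 6.77
eef_pos: [0.578, 0.2738, 0.2244]
eef_rot: [0.0, 0.518, 0.855, 0.0]
wrist_force: [-0.1, 0.9, -4.5]
opening: 0.179
```

Run:
```python
from h import *
from bench import get_obs,viewer
o=get_obs(); print(o["wrist_force"],o["torque"])
c=viewer.get_calibration("wrist"); im,d=viewer.camera("wrist")
np.savez("w5.npz",im=im,d=d,K=c["intrinsics"],o=c["origin"],R=c["attitude"])
cv2.imwrite("pics/w5.png",cv2.resize(im[130:290,230:430,::-1],(800,600)))
```

```text
[-0.09730693  0.9094264  -4.45229263] [0.01890164 0.00534444 0.04957174]
```

View pics/w5.png

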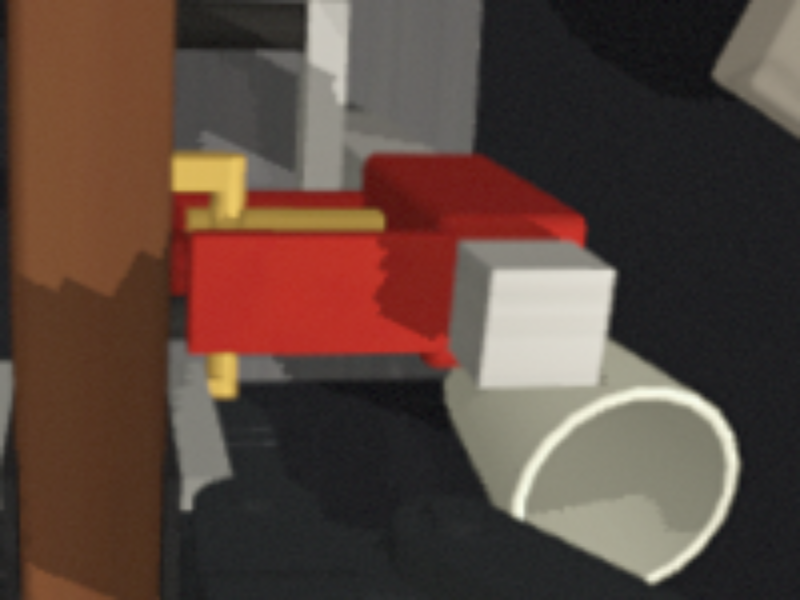

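The crop shows the bar (brass, 230,180 and 225,375) just under the guard at (310,290), with no contact yet. I'll keep feeling upward.

Request:
move_arm:
  increments:
    - {"tx": 0,"ty": 0,"tz": -0.0005,"turn": 0}
    - {"tx": 0,"ty": 0,"tz": -0.001,"turn": 0}
    - {"tx": 0,"ty": 0,"tz": -0.001,"turn": 0}

```text
time_s: 7.07
eef_pos: [0.578, 0.2738, 0.2254]
eef_rot: [0.0, 0.518, 0.855, 0.0]
wrist_force: [0.2, -0.4, -4.2]
opening: 0.175
```

Request:
move_arm:
  increments:
    - {"tx": 0,"ty": 0,"tz": -0.0005,"turn": 0}
    - {"tx": 0,"ty": 0,"tz": -0.001,"turn": 0}
    - {"tx": 0,"ty": 0,"tz": -0.001,"turn": 0}

```text
time_s: 7.32
eef_pos: [0.5777, 0.2738, 0.2256]
eef_rot: [-0.0, 0.518, 0.855, -0.0]
wrist_force: [1.1, 1.6, -8.6]
opening: 0.18
```

Contact with the guard at z = 0.2255, 4 N over the weight. Backing off to about 3 mm below it, the middle of the window.

Request:
move_arm:
  increments:
    - {"tx": 0,"ty": 0,"tz": 0.002,"turn": 0}
    - {"tx": 0,"ty": 0,"tz": 0.0037,"turn": 0}
    - {"tx": 0,"ty": 0,"tz": 0.0037,"turn": 0}
    - {"tx": 0,"ty": 0,"tz": 0.0037,"turn": 0}

```text
time_s: 7.65
eef_pos: [0.5779, 0.2737, 0.2227]
eef_rot: [0.0, 0.518, 0.855, -0.0]
wrist_force: [0.6, 0.1, -3.7]
opening: 0.175
```

Request:
move_arm:
  increments:
    - {"tx": -0.001,"ty": 0,"tz": 0,"turn": 0}
    - {"tx": -0.002,"ty": 0,"tz": 0,"turn": 0}
    - {"tx": -0.004,"ty": 0,"tz": 0,"turn": 0}
    - {"tx": -0.006,"ty": 0,"tz": 0,"turn": 0}
    - {"tx": -0.006,"ty": 0,"tz": 0,"turn": 0}

```text
time_s: 8.07
eef_pos: [0.581, 0.268, 0.2227]
eef_rot: [0.0, 0.518, 0.855, -0.0]
wrist_force: [-0.0, 0.3, -4.3]
opening: 0.18
```

Past the lip with no side force. Drawing it out.

Request:
move_arm:
  increments:
    - {"tx": -0.002,"ty": 0,"tz": 0,"turn": 0}
    - {"tx": -0.005,"ty": 0,"tz": 0,"turn": 0}
    - {"tx": -0.009,"ty": 0,"tz": 0,"turn": 0}
    - {"tx": -0.013,"ty": 0,"tz": 0,"turn": 0}
    - {"tx": -0.016,"ty": 0,"tz": 0,"turn": 0}
    - {"tx": -0.016,"ty": 0,"tz": 0,"turn": 0}

```text
time_s: 8.57
eef_pos: [0.5885, 0.2534, 0.2226]
eef_rot: [0.0, 0.518, 0.855, -0.0]
wrist_force: [0.4, 0.9, -4.2]
opening: 0.177
```

Request:
move_arm:
  increments:
    - {"tx": -0.01,"ty": 0,"tz": 0,"turn": 0}
    - {"tx": -0.02,"ty": 0,"tz": 0,"turn": 0}
    - {"tx": -0.03,"ty": 0,"tz": 0,"turn": 0}
    - {"tx": -0.04,"ty": 0,"tz": 0,"turn": 0}
    - {"tx": -0.05,"ty": 0,"tz": 0,"turn": 0}
    - {"tx": -0.06,"ty": 0,"tz": 0,"turn": 0}
    - {"tx": -0.06,"ty": 0,"tz": 0,"turn": 0}
    - {"tx": -0.06,"ty": 0,"tz": 0,"turn": 0}
    - {"tx": -0.06,"ty": 0,"tz": 0,"turn": 0}

```text
time_s: 9.32
eef_pos: [0.6158, 0.2012, 0.2225]
eef_rot: [-0.0, 0.518, 0.855, 0.0]
wrist_force: [0.5, -0.2, -4.1]
opening: 0.179
```

Run:
```python
from h import *
from bench import get_obs,viewer
rel([.5115,-.2095,.30],101.2)
n="scene";im,d=viewer.camera(n); cv2.imwrite("pics/s6.png",cv2.resize(im[:,:,::-1],(800,600),interpolation=2))
c=viewer.get_calibration("wrist"); im,d=viewer.camera("wrist")
np.savez("w6.npz",im=im,d=d,K=c["intrinsics"],o=c["origin"],R=c["attitude"])
cv2.imwrite("pics/w6.png",cv2.resize(im[:,:,::-1],(800,600)))
```

```text
t 9.32 pos [0.6158 0.2012 0.2225] yaw 117.58 F [ 0.51 -0.25 -4.09] open 0.179
tx,ty,tz mm [-315.7 -282.6  -77.6] turn 16.38 tilt z [-3.e-04  4.e-04 -1.e+00]
```

View pics/s6.png

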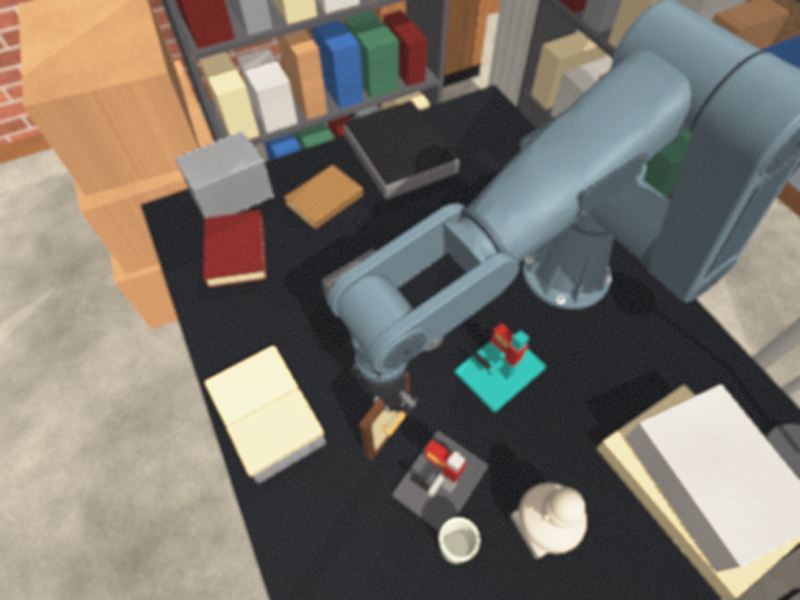

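View pics/w6.png

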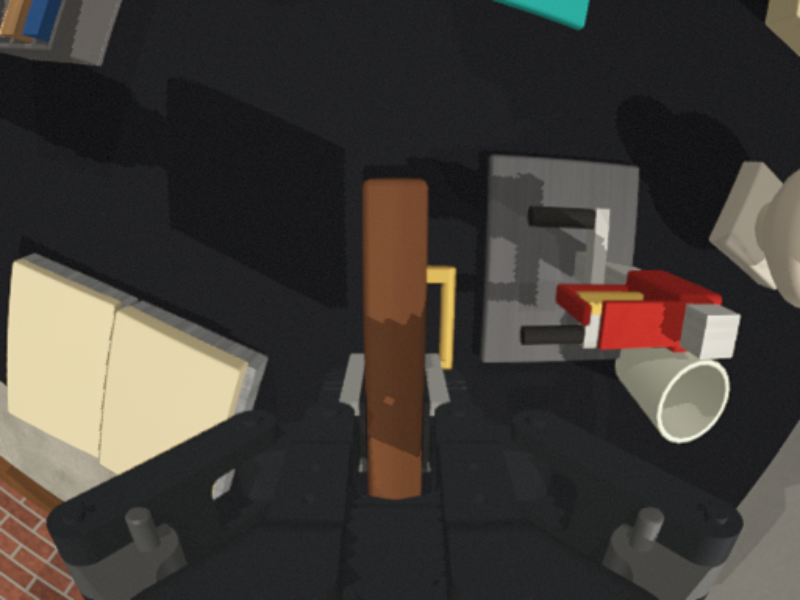

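The frame is off the hook and held in the fingers (scene, frame at 385,425), and the stand is empty and unmoved. I'll carry it part-way, stopping beside the box to measure the slot with the wrist camera.

```bash
python3 -c "
from h import *
rel([.53,-.09,.30],101.2)"
```

```text
t 9.42 pos [0.6156 0.2016 0.2225] yaw 117.63 F [ 0.42 -0.54 -3.95] open 0.176
tx,ty,tz mm [-218.6 -211.1  -77.5] turn 16.43 tilt z [-3.e-04  2.e-04 -1.e+00]
```

Request:
move_arm:
  increments:
    - {"tx": 0,"ty": 0,"tz": -0.01,"turn": 0}
    - {"tx": -0.006,"ty": -0.006,"tz": -0.03,"turn": 0}
    - {"tx": -0.02,"ty": -0.02,"tz": -0.05,"turn": 1}
    - {"tx": -0.042,"ty": -0.042,"tz": -0.07,"turn": 3}
    - {"tx": -0.066,"ty": -0.066,"tz": -0.078,"turn": 5}
    - {"tx": -0.09,"ty": -0.09,"tz": -0.078,"turn": 7}
    - {"tx": -0.114,"ty": -0.114,"tz": -0.078,"turn": 9}
    - {"tx": -0.138,"ty": -0.138,"tz": -0.078,"turn": 11}
    - {"tx": -0.162,"ty": -0.16,"tz": -0.078,"turn": 13}
    - {"tx": -0.184,"ty": -0.18,"tz": -0.078,"turn": 15}
    - {"tx": -0.202,"ty": -0.196,"tz": -0.078,"turn": 16}
    - {"tx": -0.213,"ty": -0.206,"tz": -0.078,"turn": 16.4}
    - {"tx": -0.218,"ty": -0.211,"tz": -0.078,"turn": 16.4}
    - {"tx": -0.218,"ty": -0.211,"tz": -0.078,"turn": 16.4}
    - {"tx": -0.218,"ty": -0.211,"tz": -0.078,"turn": 16.4}
    - {"tx": -0.218,"ty": -0.211,"tz": -0.078,"turn": 16.4}

```text
time_s: 10.75
eef_pos: [0.5301, -0.0887, 0.3009]
eef_rot: [0.0, 0.634, 0.773, 0.0]
wrist_force: [0.5, -0.0, -4.2]
opening: 0.177
```

Run:
```python
from h import *
from bench import get_obs,viewer
rel([.5115,-.2095,.30],101.2)
c=viewer.get_calibration("wrist"); im,d=viewer.camera("wrist")
np.savez("w7.npz",im=im,d=d,K=c["intrinsics"],o=c["origin"],R=c["attitude"])
cv2.imwrite("pics/w7.png",cv2.resize(im[:,:,::-1],(800,600)))
```

```text
t 10.75 pos [ 0.5301 -0.0887  0.3009] yaw 101.27 F [ 0.5  -0.04 -4.18] open 0.177
tx,ty,tz mm [-114.8  -41.9    0.8] turn 0.07 tilt z [ 5.e-04  5.e-04 -1.e+00]
```

View pics/w7.png

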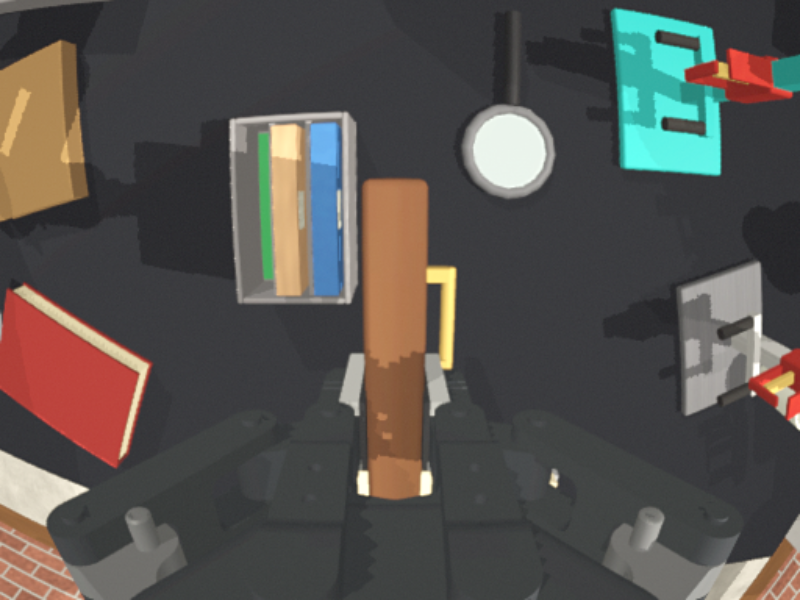

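The wrist view shows the box at (293,208) with the green slot on its left (265,205). The held frame is upright between the pads at column 395. I'll measure both in this view.

Run:
```python
from h import *
c=np.load("w7.npz"); P=fcloud(c); h=cv2.cvtColor(c["im"],cv2.COLOR_RGB2HSV)
reg=(slice(60,205),slice(135,235)); Q=P[reg].reshape(-1,3)
m=(Q[:,2]>.066)&(Q[:,2]<.079)
r=cv2.minAreaRect(Q[m][:,:2].astype(np.float32)*1000); print("rim",m.sum(),r)
g=cv2.inRange(h,(45,100,50),(75,255,255))>0; G=P[reg][g[reg]]; print("pad",g[reg].sum(),cv2.minAreaRect(G[:,:2].astype(np.float32)*1000),np.median(G[:,2]))
br=P[110:330,228:280].reshape(-1,3); zt=br[:,2]
m=(zt>.315)&(zt<.345); print("frametop",m.sum(),cv2.minAreaRect(br[m][:,:2].astype(np.float32)*1000),np.median(zt[m]))
B=P[165:200,284:292].reshape(-1,3); m=B[:,2]>.2; print("bar",np.median(B[m],0))
# table z check
print("table",np.median(P[20:60,200:300].reshape(-1,3)[:,2]))
```

```text
rim 2140 ((506.5879821777344, -181.58583068847656), (157.07701110839844, 98.9457015991211), 11.251333236694336)
pad 550 ((519.8937377929688, -178.5469512939453), (133.2727508544922, 131.25152587890625), 81.45218658447266) 0.011693489984126004
frametop 8806 ((510.1679992675781, -93.18048095703125), (90.95777893066406, 23.72808074951172), 11.348462104797363) 0.3315870337063693
bar [ 0.50834386 -0.06909519  0.23964862]
table -0.0013207468914684384
```

Run:
```python
from h import *
c=np.load("w7.npz"); P=fcloud(c)
br=P[110:215,225:285].reshape(-1,3); m=(br[:,2]>.322)&(br[:,2]<.342); Q=br[m][:,:2]
print(m.sum(),cv2.minAreaRect(Q.astype(np.float32)*1000))
tcp=np.array([.5301,-.0887]); a=np.radians(11.27); ex=np.array([-np.sin(a),np.cos(a)]); ey=np.array([np.cos(a),np.sin(a)])
x=(Q-tcp)@ex; y=(Q-tcp)@ey; print("tool x range",np.percentile(x,[1,50,99])*1000,"tool y(min is far end)",y.min()*1000,y.max()*1000)
for o in ((505.5,-178.8),(506.1,-180.5),(506.6,-181.6)):
    o=np.array(o)/1000; t=o-.031*ex; print(t.round(4),((t-tcp)@ex).round(4),((t-tcp)@ey).round(4))
```

```text
4104 ((484.82073974609375, -98.81100463867188), (39.17023849487305, 16.02614402770996), 11.977559089660645)
tool x range [-8.79174839 -1.18412146  6.72143656] tool y(min is far end) -65.90994082700126 -26.69956549787536
[ 0.5116 -0.2092] -0.1146 -0.0417
[ 0.5122 -0.2109] -0.1163 -0.0415
[ 0.5127 -0.212 ] -0.1175 -0.0412
```

Request:
move_arm:
  increments:
    - {"tx": -0.006,"ty": -0.002,"tz": 0,"turn": 0}
    - {"tx": -0.022,"ty": -0.008,"tz": 0,"turn": 0}
    - {"tx": -0.046,"ty": -0.016,"tz": 0,"turn": 0}
    - {"tx": -0.072,"ty": -0.025,"tz": 0,"turn": 0}
    - {"tx": -0.096,"ty": -0.033,"tz": 0,"turn": 0}
    - {"tx": -0.11,"ty": -0.039,"tz": 0,"turn": 0}
    - {"tx": -0.116,"ty": -0.041,"tz": 0,"turn": 0}
    - {"tx": -0.116,"ty": -0.041,"tz": 0.01,"turn": 0}
    - {"tx": -0.116,"ty": -0.041,"tz": 0.025,"turn": 0}
    - {"tx": -0.116,"ty": -0.041,"tz": 0.04,"turn": 0}
    - {"tx": -0.116,"ty": -0.041,"tz": 0.045,"turn": 0}
    - {"tx": -0.116,"ty": -0.041,"tz": 0.045,"turn": 0}
    - {"tx": -0.116,"ty": -0.041,"tz": 0.045,"turn": 0}
    - {"tx": -0.116,"ty": -0.041,"tz": 0.045,"turn": 0}

```text
time_s: 11.97
eef_pos: [0.5128, -0.2113, 0.2565]
eef_rot: [0.001, 0.634, 0.773, 0.0]
wrist_force: [0.3, -0.3, -4.1]
opening: 0.179
```

Run:
```python
from h import *
from bench import get_obs,viewer
rel([.5127,-.2105,.1707],101.25)
n="scene";im,d=viewer.camera(n); cv2.imwrite("pics/s8.png",cv2.resize(im[110:230,180:340,::-1],(800,600),interpolation=2))
c=viewer.get_calibration("wrist"); im,d=viewer.camera("wrist")
np.savez("w8.npz",im=im,d=d,K=c["intrinsics"],o=c["origin"],R=c["attitude"])
cv2.imwrite("pics/w8.png",cv2.resize(im[:,:,::-1],(800,600)))
```

```text
t 11.97 pos [ 0.5128 -0.2113  0.2565] yaw 101.24 F [ 0.34 -0.28 -4.07] open 0.179
tx,ty,tz mm [ 0.9  0.  85.8] turn -0.01 tilt z [ 1.3e-03 -8.0e-04 -1.0e+00]
```

View pics/w8.png

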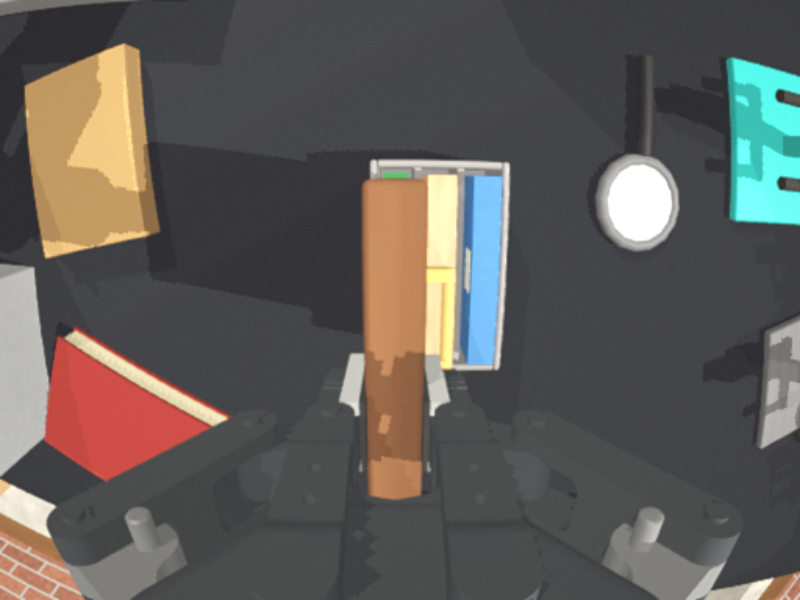

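View pics/s8.png

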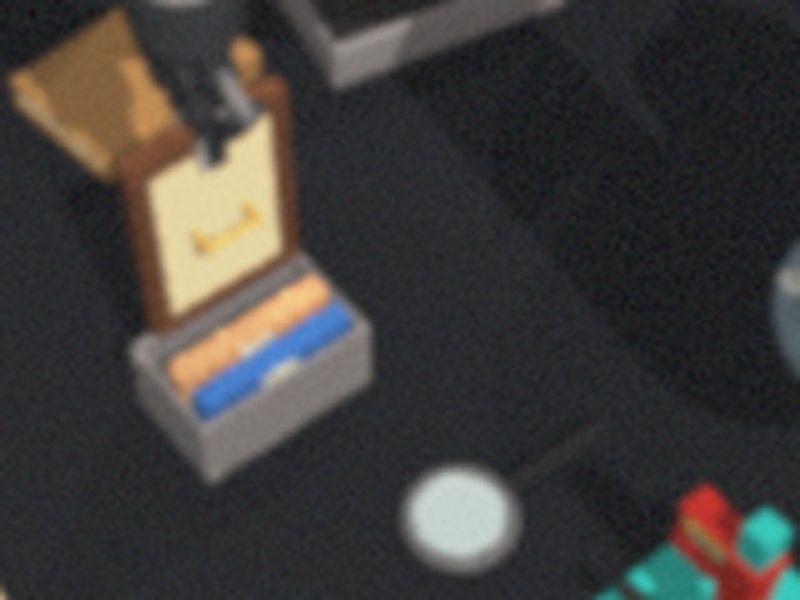

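The wrist view shows the frame above the left slot, with green pad visible at (397,175) and the left rim corner at (375,163). I'll check the lateral fit in this view.

Run:
```python
from h import *
c=np.load("w8.npz"); P=fcloud(c); im=c["im"]
tcp=np.array([.5128,-.2113]); a=np.radians(11.25); ex=np.array([-np.sin(a),np.cos(a)]); ey=np.array([np.cos(a),np.sin(a)])
X=(P[...,:2]-tcp)@ex*1000; Y=(P[...,:2]-tcp)@ey*1000; Z=P[...,2]
m=(Z>.068)&(Z<.079); m[:95]=0; m[245:]=0; m[:,:225]=0; m[:,335:]=0
k=m&(Y<-66); print("far wall x",X[k].min(),X[k].max(),"y",Y[m].min(),Y[m].max(), "rim z",np.median(Z[k]))
print("rect",cv2.minAreaRect(P[m][:,:2].astype(np.float32)*1000))
f=(Z>.277)&(Z<.3); f[:110]=0; f[215:]=0; f[:,:225]=0; f[:,285:]=0
print("frame x",np.percentile(X[f],[0.5,99.5]),"y far",Y[f].min(),"z",np.median(Z[f]))
h=cv2.cvtColor(im,cv2.COLOR_RGB2HSV); g=(cv2.inRange(h,(45,100,50),(75,255,255))>0); g[:100]=0; g[125:]=0
print("pad",g.sum(),X[g].min(),X[g].max(),Y[g].min())
cv2.imwrite("pics/c8.png",cv2.resize(im[95:180,220:340,::-1],(800,566),interpolation=2))
```

```text
far wall x -17.99839296511049 78.74313502453248 y -78.26356999738285 77.37282078906519 rim z 0.07338742929666092
rect ((506.60430908203125, -180.4954071044922), (155.79225158691406, 97.1426010131836), 12.005171775817871)
frame x [-9.07341106  6.69112529] y far -65.98084528772684 z 0.2873028107873836
pad 49 -10.90357974329379 9.64676181287727 -68.88289774465527
```

View pics/c8.png

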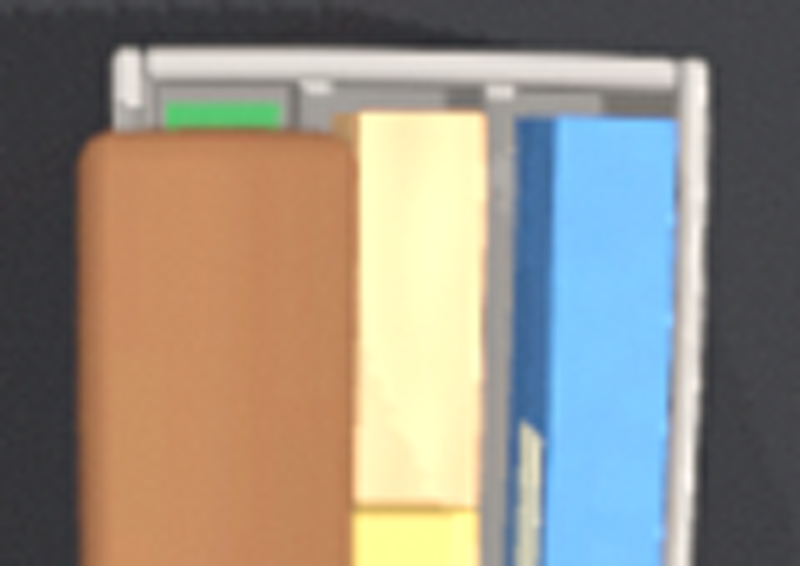

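Slot centre and pad lie about 0.6 mm to tool +x of the frame, within the ±5 mm clearance. Lowering, with a small correction.

Request:
move_arm:
  increments:
    - {"tx": 0.0005,"ty": 0,"tz": 0.005,"turn": 0}
    - {"tx": 0.0005,"ty": 0,"tz": 0.01,"turn": 0}
    - {"tx": 0.0005,"ty": 0,"tz": 0.015,"turn": 0}
    - {"tx": 0.0005,"ty": 0,"tz": 0.02,"turn": 0}
    - {"tx": 0.0005,"ty": 0,"tz": 0.025,"turn": 0}
    - {"tx": 0.0005,"ty": 0,"tz": 0.03,"turn": 0}
    - {"tx": 0.0005,"ty": 0,"tz": 0.03,"turn": 0}
    - {"tx": 0.0005,"ty": 0,"tz": 0.03,"turn": 0}

```text
time_s: 12.73
eef_pos: [0.5118, -0.211, 0.225]
eef_rot: [-0.001, 0.635, 0.773, -0.0]
wrist_force: [-0.3, 0.0, -4.5]
opening: 0.177
```

Underside at 67 mm, inside the slot mouth, with no side force. On down.

Request:
move_arm:
  increments:
    - {"tx": 0.0005,"ty": 0,"tz": 0.005,"turn": 0}
    - {"tx": 0.0005,"ty": 0,"tz": 0.01,"turn": 0}
    - {"tx": 0.0005,"ty": 0,"tz": 0.015,"turn": 0}
    - {"tx": 0.0005,"ty": 0,"tz": 0.02,"turn": 0}
    - {"tx": 0.0005,"ty": 0,"tz": 0.025,"turn": 0}
    - {"tx": 0.0005,"ty": 0,"tz": 0.03,"turn": 0}
    - {"tx": 0.0005,"ty": 0,"tz": 0.03,"turn": 0}
    - {"tx": 0.0005,"ty": 0,"tz": 0.03,"turn": 0}

```text
time_s: 13.4
eef_pos: [0.5117, -0.2105, 0.1951]
eef_rot: [-0.0, 0.635, 0.773, -0.0]
wrist_force: [-0.1, 0.1, -4.5]
opening: 0.18
```

Request:
move_arm:
  increments:
    - {"tx": 0,"ty": 0,"tz": 0.003,"turn": 0}
    - {"tx": 0,"ty": 0,"tz": 0.006,"turn": 0}
    - {"tx": 0,"ty": 0,"tz": 0.009,"turn": 0}
    - {"tx": 0,"ty": 0,"tz": 0.012,"turn": 0}
    - {"tx": 0,"ty": 0,"tz": 0.015,"turn": 0}
    - {"tx": 0,"ty": 0,"tz": 0.015,"turn": 0}
    - {"tx": 0,"ty": 0,"tz": 0.015,"turn": 0}

```text
time_s: 13.98
eef_pos: [0.5118, -0.2105, 0.1803]
eef_rot: [-0.0, 0.635, 0.773, -0.0]
wrist_force: [-0.4, -0.0, -4.1]
opening: 0.179
```

```bash
python3 -c "
from h import *
rel([.5127,-.2105,.1707],101.25)"
```

```text
t 13.98 pos [ 0.5118 -0.2105  0.1803] yaw 101.19 F [-0.41 -0.03 -4.08] open 0.179
tx,ty,tz mm [-0.1  0.9  9.6] turn -0.06 tilt z [-5.e-04  3.e-04 -1.e+00]
```

Request:
move_arm:
  increments:
    - {"tx": 0,"ty": 0,"tz": 0.002,"turn": 0}
    - {"tx": 0,"ty": 0,"tz": 0.004,"turn": 0}
    - {"tx": 0,"ty": 0,"tz": 0.006,"turn": 0}
    - {"tx": 0,"ty": 0,"tz": 0.007,"turn": 0}
    - {"tx": 0,"ty": 0,"tz": 0.007,"turn": 0}

```text
time_s: 14.4
eef_pos: [0.5117, -0.2105, 0.1732]
eef_rot: [-0.0, 0.635, 0.773, -0.0]
wrist_force: [-0.7, 0.2, -4.1]
opening: 0.175
```

Request:
move_arm:
  increments:
    - {"tx": 0,"ty": 0,"tz": 0.0005,"turn": 0}
    - {"tx": 0,"ty": 0,"tz": 0.001,"turn": 0}
    - {"tx": 0,"ty": 0,"tz": 0.0015,"turn": 0}
    - {"tx": 0,"ty": 0,"tz": 0.0015,"turn": 0}

```text
time_s: 14.73
eef_pos: [0.5119, -0.2106, 0.172]
eef_rot: [-0.0, 0.635, 0.773, -0.0]
wrist_force: [0.4, 0.4, -4.6]
opening: 0.174
```

Request:
move_arm:
  increments:
    - {"tx": 0,"ty": 0,"tz": 0.0005,"turn": 0}
    - {"tx": 0,"ty": 0,"tz": 0.001,"turn": 0}
    - {"tx": 0,"ty": 0,"tz": 0.001,"turn": 0}

```text
time_s: 14.98
eef_pos: [0.5119, -0.2106, 0.171]
eef_rot: [-0.0, 0.635, 0.773, -0.0]
wrist_force: [0.8, 0.6, -5.4]
opening: 0.178
```

Request:
move_arm:
  increments:
    - {"tx": 0,"ty": 0,"tz": 0.0005,"turn": 0}
    - {"tx": 0,"ty": 0,"tz": 0.001,"turn": 0}
    - {"tx": 0,"ty": 0,"tz": 0.001,"turn": 0}
    - {"tx": 0,"ty": 0,"tz": 0.001,"turn": 0}

```text
time_s: 15.32
eef_pos: [0.512, -0.2107, 0.1703]
eef_rot: [0.0, 0.635, 0.773, 0.0]
wrist_force: [-0.3, 0.6, -2.5]
opening: 0.178
```

Contact begins (the wrist load is dropping). One more small step.

Request:
move_arm:
  increments:
    - {"tx": 0,"ty": 0,"tz": 0.0005,"turn": 0}
    - {"tx": 0,"ty": 0,"tz": 0.001,"turn": 0}
    - {"tx": 0,"ty": 0,"tz": 0.001,"turn": 0}
    - {"tx": 0,"ty": 0,"tz": 0.001,"turn": 0}
    - {"tx": 0,"ty": 0,"tz": 0.001,"turn": 0}

```text
time_s: 15.73
eef_pos: [0.5121, -0.2107, 0.1694]
eef_rot: [0.0, 0.635, 0.773, 0.0]
wrist_force: [-0.7, 0.7, 0.1]
opening: 0.178
```

Run:
```python
from h import *
from bench import get_obs,viewer
rel([.5127,-.2105,.1707],101.25)
n="scene";im,d=viewer.camera(n); cv2.imwrite("pics/s9.png",cv2.resize(im[110:230,180:340,::-1],(800,600),interpolation=2))
```

```text
t 15.73 pos [ 0.5121 -0.2107  0.1694] yaw 101.19 F [-0.65  0.71  0.09] open 0.178
tx,ty,tz mm [ 0.1  0.6 -1.3] turn -0.06 tilt z [ 4.e-04 -3.e-04 -1.e+00]
```

View pics/s9.png

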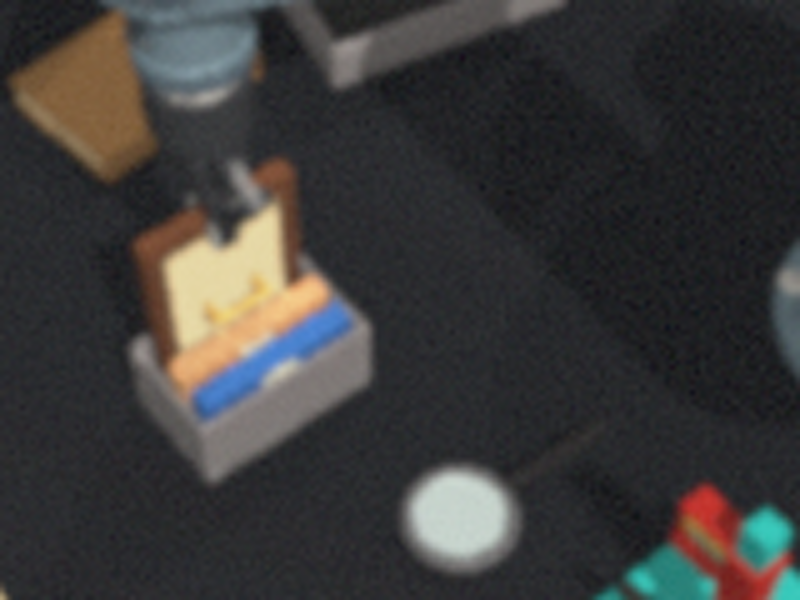

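The frame's full weight now rests on the pad (wrist force z about 0), and it stands upright in the green slot. I'll release it and rise.

Request:
move_arm:
  increments:
    - {"tx": 0,"ty": 0,"tz": 0,"turn": 0}
    - {"tx": 0,"ty": 0,"tz": 0,"turn": 0}
    - {"tx": 0,"ty": 0,"tz": 0,"turn": 0}
    - {"tx": 0,"ty": 0,"tz": 0,"turn": 0}
    - {"tx": 0,"ty": 0,"tz": 0,"turn": 0}
    - {"tx": 0,"ty": 0,"tz": 0,"turn": 0}
    - {"tx": 0,"ty": 0,"tz": 0,"turn": 0}
    - {"tx": 0,"ty": 0,"tz": 0,"turn": 0}
    - {"tx": 0,"ty": 0,"tz": 0,"turn": 0}
    - {"tx": 0,"ty": 0,"tz": 0,"turn": 0}
    - {"tx": 0,"ty": 0,"tz": 0,"turn": 0}
    - {"tx": 0,"ty": 0,"tz": 0,"turn": 0}
  gripper: 0.7

```text
time_s: 16.78
eef_pos: [0.5119, -0.2106, 0.1691]
eef_rot: [-0.0, 0.635, 0.773, -0.0]
wrist_force: [-0.1, 0.2, 0.2]
opening: 0.695
```

Run:
```python
from h import *
from bench import get_obs,viewer
rel([.5127,-.2105,.1707],101.25)
c=viewer.get_calibration("wrist"); im,d=viewer.camera("wrist")
cv2.imwrite("pics/w10.png",cv2.resize(im[:,:,::-1],(800,600)))
```

```text
t 16.78 pos [ 0.5119 -0.2106  0.1691] yaw 101.19 F [-0.14  0.19  0.19] open 0.695
tx,ty,tz mm [-0.   0.8 -1.6] turn -0.06 tilt z [-0.  0. -1.]
```

View pics/w10.png

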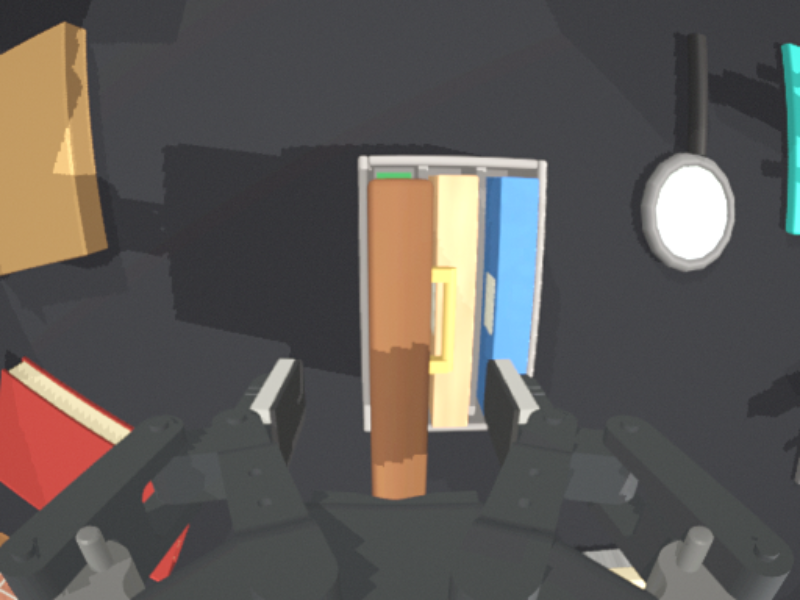

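The fingers are clear on both sides, and the frame stands free in the slot at (400,335), leaning slightly. I'll rise straight up.

Request:
move_arm:
  increments:
    - {"tx": 0,"ty": 0,"tz": -0.01,"turn": 0}
    - {"tx": 0,"ty": 0,"tz": -0.03,"turn": 0}
    - {"tx": 0,"ty": 0,"tz": -0.06,"turn": 0}
    - {"tx": 0,"ty": 0,"tz": -0.09,"turn": 0}
    - {"tx": 0,"ty": 0,"tz": -0.12,"turn": 0}
    - {"tx": 0,"ty": 0,"tz": -0.14,"turn": 0}
    - {"tx": 0,"ty": 0,"tz": -0.14,"turn": 0}
    - {"tx": 0,"ty": 0,"tz": -0.14,"turn": 0}
    - {"tx": 0,"ty": 0,"tz": -0.14,"turn": 0}
    - {"tx": 0,"ty": 0,"tz": -0.14,"turn": 0}

```text
time_s: 17.67
eef_pos: [0.5113, -0.2102, 0.3076]
eef_rot: [-0.001, 0.635, 0.773, -0.0]
wrist_force: [-0.6, 0.5, -0.7]
opening: 0.699
```

Run:
```python
from h import *
from bench import get_obs,viewer
rel([.5127,-.2105,.1707],101.25)
n="scene";im,d=viewer.camera(n); cv2.imwrite("pics/s11.png",cv2.resize(im[:,:,::-1],(800,600)))
c=viewer.get_calibration("wrist"); w,wd=viewer.camera("wrist")
cv2.imwrite("pics/w11.png",cv2.resize(w[:,:,::-1],(800,600)))
c=dict(im=w,d=wd,K=c["intrinsics"],o=c["origin"],R=c["attitude"])
P=fcloud(c).reshape(-1,3); m=(P[:,2]>.19)&(P[:,2]<.212)&(np.hypot(P[:,0]-.512,P[:,1]+.21)<.09)
print("top",m.sum(),cv2.minAreaRect(P[m][:,:2].astype(np.float32)*1000),np.percentile(P[m][:,2],[5,50,95]))
```

```text
t 17.67 pos [ 0.5113 -0.2102  0.3076] yaw 101.19 F [-0.57  0.46 -0.69] open 0.699
tx,ty,tz mm [ -0.8   1.6 136.9] turn -0.06 tilt z [-0.0022  0.0015 -1.    ]
top 2565 ((510.508056640625, -210.58763122558594), (128.65505981445312, 15.760262489318848), 10.834959030151367) [0.19887173 0.20025026 0.20133407]
```

View pics/s11.png

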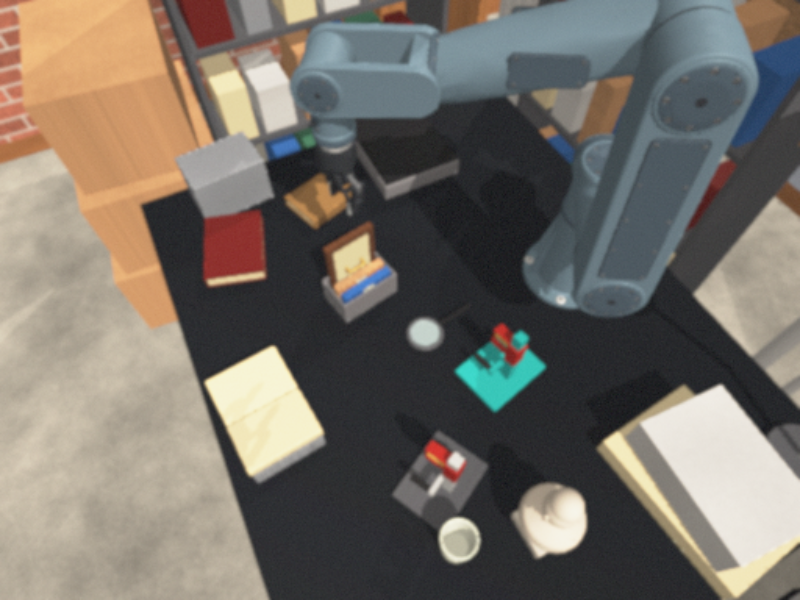

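View pics/w11.png

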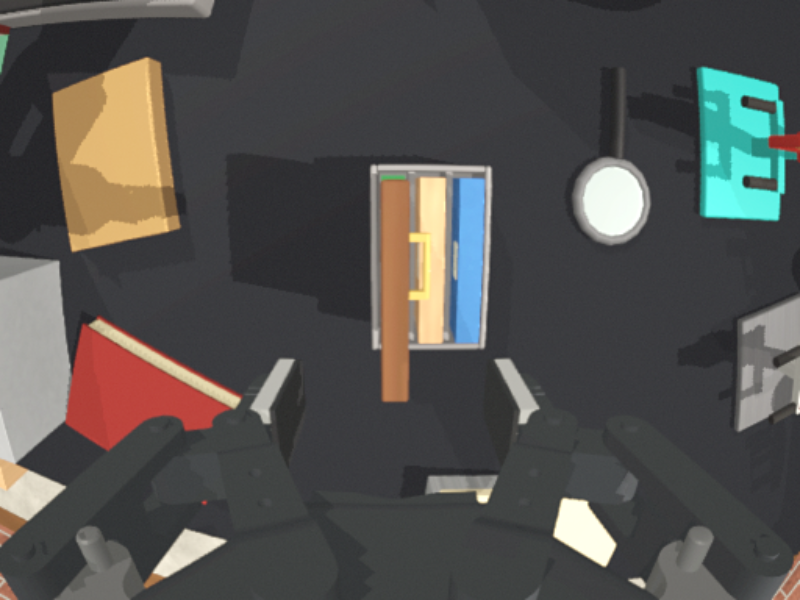

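Both views show the frame standing upright in the green slot. Its top centre is about 1 mm from above the estimated slot centre, at a height of about 0.201 m, in line with the slot. Nothing else has been disturbed, so I'm handing in.

```bash
python3 -c "
from bench import workorder
print(workorder.hand_in())"
```

```text
the job is handed in; nothing more can be done
None
```

The framed miniature is off the stand and standing upright in the green-pad slot, and the job was handed in at about 17.8 s of the 61 s allowed. No verdict was reported.

- **Lifting off:** I pinched the frame by its top edge and lifted it in small steps. It touched the guard after about 28 mm of rise, with roughly 4 N over its weight. I lowered it 3 mm and drew it out with no noticeable side force.
- **Placing:** I lowered it into the slot until the wrist force was about 0 N, so the pad carried the full weight. Then I opened the fingers and rose clear.
- **Last checks:** The frame's top centre is at (0.5105, -0.2106) m, about 1 mm from above the slot centre I estimated. It is in line with the slot to about 0.5 degrees. Its top is at about 0.201 m, so the underside sits about 1 to 2 mm into the pad's spring. The fingers are clear, and nothing else looks moved in the camera views.
- **Disagreements:** One move call was refused for a missing "turn" value and moved nothing. The three cameras differed by up to 3 mm on the box position, so I used the middle value and checked it from the wrist camera before lowering.

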